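# Fit up two box-section arms against their matching posts

### The arm

A 6-joint arm with a two-finger parallel gripper is mounted at the origin on the work surface. World frame = base frame: x ahead of the robot, y to its left, z up, the work surface at z = 0. Lengths are in mm, angles in rad, forces in N, time in s.
With the tool pointing down it reaches from about 200 to 875 mm from the base axis. Payload 3.4 kg.
Tool frame: the origin (TCP) lies between the finger pads; the fingertips stand 22 mm ahead of it and the grasp point (between the pads) lies 3 mm ahead of it; z points along the fingers, x is the direction in which the jaws open and shut, and the axes are right-handed (so a half turn about z gives the same grasp; the last joint's range is limited). The gripper opens to 94 mm and grips with 3 to 60 N. Pads are 16 mm wide; open, the fingers measure 119 mm over their backs; the gripper's body (75 mm by 177 mm) begins 78 mm behind the grasp point.
Start: joints at [-1.346, 0.276, 1.505, -0, 1.361, -0.121], TCP at [194.896, -540.998, 227.493] pointing down, gripper open.
Joint ranges: [-2.89, 2.89], [-0.75, 2.08], [0.22, 2.7], [-1.18, 4.32], [0.11, 2.71], [-2.7, 2.7]. Speed limits (rad/s): [2.57, 2.57, 3.14, 3.14, 3.14, 3.14].

### API

Orientations are given as a unit quaternion [x, y, z, w].
In Python, from cell import r, get_image gives the robot as it stands.
- The arm moves only by the shell command python3 -m jog 'ROWS' [FORCE]. ROWS is JSON, a list of rows, each an object with "delta_rot": the turn, a rotation vector about the tool's x, y, z in degrees, a list of three; "offset": the shift along the tool's x, y, z in mm, a list of three; "hand": the opening, from 0 (shut) to 1 (fully open). A call has 1 to 5 rows; each row is the pose to reach, as a shift and turn from the pose measured when the call began, along the tool's axes at that moment; what a row does not reach only later rows make up. A row lasts 1/12 s, in which the tool goes at most 41.7 mm and 7.16 degrees, less where a joint would pass 70% of its speed; a pose out of reach is approached as far as the arm can. A call with a gripper value outside its range is refused whole. The fingers move at their own pace and stop on an object; FORCE is the grip in N (left out, the last holds). Time passes only in rows, so rows that repeat a pose let the fingers close. It gives the time, the measured TCP pose, the force and the opening at its end, in the units of the state.
- r.state(): the state, without advancing time (a new reading comes with each control period).
- get_image(name): name is "scene" or "top" or "wrist"; returns a dict with "image" (400x640x3 uint8, red, green, blue), "depth" (400x640 float32, mm along the optical axis (not along the pixel's ray), 0 where there is no reading), "fovy" (degrees; the focal length in pixels is half the picture's height over the tangent of half this angle, whatever the lens; pixels are square), "cx", "cy" (the principal point, pixels), "R" (3x3) and "t" (3): a world point X has camera coordinates R X + t. Camera axes: x right, y down, z forward; pixel columns grow to the right and rows downward; lengths in mm; the calibration is good to about 2 mm. A picture is of the moment at which its call begins.
- r.job_done(): hands the job in, once; it reports no verdict.
The state is a dict: "t": time; "joint_positions": joint angles; "joint_vel": joint speeds; "tau": joint torques, N m; "tcp_pos": TCP position; "tool_rot": TCP orientation; "contact_force": force on the tool from outside, world axes, zero at the start; "moment": the same for the moment, N m; "gripper_width": opening from 0.0 (shut) to 1.0 (fully open).
Only numpy, scipy, OpenCV 4.12 (cv2) and the standard library are available. Lean on these libraries where they do the work, as an engineer would, in place of code of your own. Each camera call takes 0.05 s, during which the arm holds its last target. There are 200 camera calls.

### The job

Get the two aluminium arms ready for tacking: slide each one along the welding bench, without lifting or tipping it off the bench, until its cut end sits tight against the post it was cut for - the round-mouthed arm hugging the big round post, the V-notched arm straddling a corner of the square post with both faces of the notch flat against it; any side or corner will do. Leave the magnet, the hammer and the brush where they lie.

Things in the scene. Friction and masses are not known exactly. Their poses are not given: they have to be found in the camera images.
- coped_arm: Loose aluminium box-section arm, 120 long (x) x 100 wide (y) x 50 high mm, about 0.4 kg, too wide to grasp. Origin: centre of its underside. The back end (x = -60) and both sides (y = +-50) are flat; the front end (x = +60) has a round mouth (cope) of 38.5 mm radius cut into it, 28 mm deep, between two prongs 12 mm wide at the tips.
- coped_arm_mouth (a point): Centre of the circle of the round mouth, on the underside level, 70.5 mm ahead (+x) of the coped arm's origin: it lies on the axis of the big round post when seated.
- notched_arm: Loose aluminium box-section arm of the same outer size (120 x 100 x 50 mm, about 0.4 kg). Origin: centre of its underside. Back end and sides flat; the front end (x = +60) has a 90-degree V notch, 64 mm wide at the front and 32 mm deep (its vertex at x = +28).
- notched_arm_mouth (a point): Point 66.9 mm ahead (+x) of the notched arm's origin, underside level: it lies on the axis of the square post when the notch straddles one of its corners.
- big_round_post: Upright steel tube, 76 mm diameter, 70 high, fixed to the bench. Origin: centre of its foot. It belongs with the coped arm.
- small_round_post: Upright steel tube, 50 mm diameter, 70 high, fixed to the bench. Origin: centre of its foot. Neither arm belongs here; it is only in the way.
- square_post: Upright square steel tube, 55 x 55 mm, 70 high, fixed to the bench. Origin: centre of its foot. Its x and y axes point to its corners (38.9 mm from the axis), not to its faces. It belongs with the notched arm.
- magnet: Welding magnet, a flat grey block 70 (x) x 50 (y) x 23 high mm, 0.5 kg, loose. Origin: centre of its underside. Bystander.
- hammer: Hammer, 260 mm long, lying along its x axis, loose; handle towards -x (26 mm thick), head at +x (104 to 130 mm from the origin; it spans y from -48 to +40 mm, 26 mm high). Origin: at bench level under the middle of its length. Bystander.
- brush: Brush with wooden handle, 200 mm long, lying along its x axis, loose, up to 42 mm wide and 20 high; handle towards -x. Origin: at bench level under the middle of its length. Bystander.

How it is judged:
By the outcome, as a careful person would: the job done as asked, in the order asked, and still so for the second after the job is handed in, with the robot touching nothing.
It also fails if it takes over 72 s, if anything falls off the work surface, if the arm or the gripper's body presses on something with over 40 N, if the wrist force passes 120 N, or if a joint passes its speed limit or range.

## Working session

There is one attempt and no reset: what is moved stays moved. The work goes in short steps, Python scripts to look and compute and a shell command to move; the robot and the scene stay as the last step left them, time stands still between calls to the robot, and variables do not carry over. Pictures are saved under pics/ and viewed, about 8 in all and at most 12, crops included, and the job is handed in when it is done.

```bash
ls; mkdir -p pics; python3 - <<'E'
from cell import r,get_image
import cv2,numpy as np
for n in ["top","scene"]:
    d=get_image(n); cv2.imwrite(f"pics/{n}0.png",d["image"][:,:,::-1]); np.savez(f"{n}0.npz",**d)
    R=np.array(d["R"]);print(n,d["fovy"],d["cx"],d["cy"],R.round(3).tolist(),(-R.T@d["t"]).round(1))
s=r.state();print(s)
E
```

```text
pics
top 49.80101013773785 318.3664080963144 197.96813623995195 [[0.012, -1.0, 0.007], [-0.997, -0.013, -0.08], [0.081, -0.006, -0.997]] [ 424.5    3.6 1370.8]
scene 51.78099112325219 327.21749982726055 205.72122975802358 [[0.433, 0.901, 0.004], [0.65, -0.309, -0.694], [-0.624, 0.303, -0.72]] [1222.  -336.5  849.5]
{'t': 0.1, 'joint_positions': array([-1.34598677e+00,  2.76522476e-01,  1.50593332e+00,  1.23485952e-05,
        1.36069142e+00, -1.20996161e-01]), 'joint_vel': array([ 0.00091971, -0.00190865, -0.00220463,  0.00049658, -0.0014531 ,
       -0.000559  ]), 'tau': array([ 1.36756818e-03, -4.05458379e+01, -2.37779617e+01,  7.01566483e-02,
        2.98222073e-02, -5.22074936e-05]), 'tcp_pos': array([ 194.80229095, -540.53276125,  226.72567081]), 'tool_rot': array([ 8.18214999e-01, -5.74911829e-01, -5.73357094e-04, -5.24851322e-04]), 'contact_force': array([-0.33059654, -0.45026989,  0.56176882]), 'moment': array([-0.03124071, -0.03512722, -0.05620198]), 'gripper_width': 1.0031732798694089}
```

View pics/top0.png

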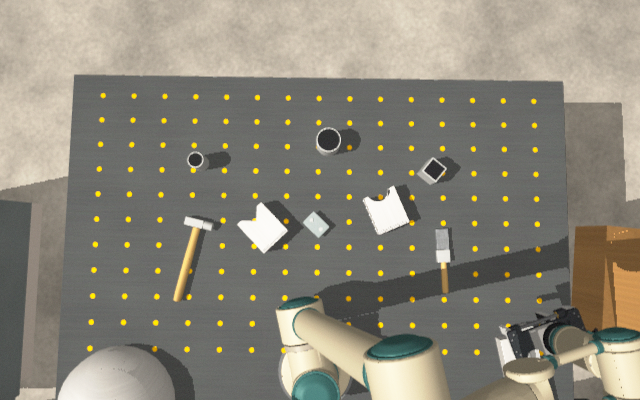

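View pics/scene0.png

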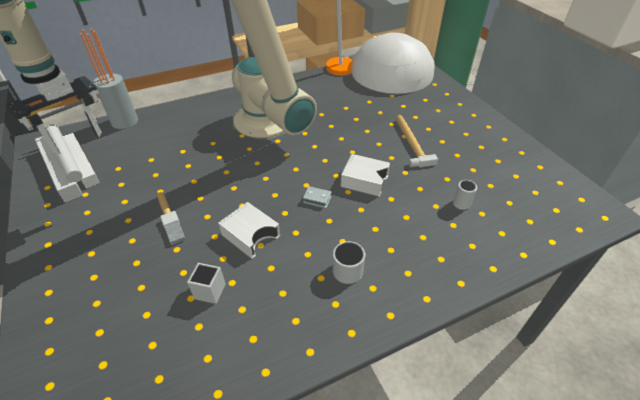

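Top view: V-notched arm at about (263,228), coped arm at (387,210), big post at (328,140), square post at (434,170), small post at (196,160), magnet at (316,224), hammer at (195,250), brush at (444,255). The scene view agrees with this. Next I measure the poses.

```bash
cat > lib.py <<'E'
import numpy as np,cv2
def K(d):
    return 200/np.tan(np.radians(d["fovy"])/2)
def cloud(d):
    f=K(d);v,u=np.mgrid[0:400,0:640];z=d["depth"]
    P=np.stack([(u-d["cx"])/f*z,(v-d["cy"])/f*z,z],-1)
    return (P-d["t"])@np.array(d["R"])   # R^T (P-t)
def onplane(d,uv,h):
    f=K(d);R=np.array(d["R"]);uv=np.atleast_2d(uv).astype(float)
    ray=np.c_[(uv[:,0]-d["cx"])/f,(uv[:,1]-d["cy"])/f,np.ones(len(uv))]@R
    c=-R.T@d["t"];return c+ray*((h-c[2])/ray[:,2])[:,None]
def proj(d,X):
    P=np.atleast_2d(X)@np.array(d["R"]).T+d["t"];f=K(d)
    return np.c_[P[:,0]/P[:,2]*f+d["cx"],P[:,1]/P[:,2]*f+d["cy"]]
E
python3 - <<'E'
from lib import *
d=dict(np.load("top0.npz"));W=cloud(d);z=W[...,2]
print("bench z",np.median(z[100:250,90:540]))
for name,lo,hi in [("arms",42,58),("posts",62,80),("low",10,35)]:
    m=((z>lo)&(z<hi)).astype(np.uint8);m[:,:90]=0;m[:,540:]=0;m[:90]=0;m[290:]=0
    cs,_=cv2.findContours(m,cv2.RETR_EXTERNAL,cv2.CHAIN_APPROX_NONE)
    for c in cs:
        if cv2.contourArea(c)<30: continue
        h={"arms":50,"posts":70,"low":20}[name]
        p=onplane(d,c[:,0],h)[:,:2].astype(np.float32)
        r=cv2.minAreaRect(p);ce,ra=cv2.minEnclosingCircle(p)
        print(name,"px",c[:,0].mean(0).round(),"rect",np.round(r[0],1),np.round(r[1],1),round(r[2],1),"circ",np.round(ce,1),round(ra,1),"n",cv2.contourArea(c))
        if name=="arms": print(cv2.approxPolyDP(p,5,True)[:,0].round(0).tolist())
E
```

```text
bench z 0.6992803342921825
arms px [262. 226.] rect [440.9 167. ] [120.1 100.4] 44.1 circ [440.  167.3] 77.0 n 1134.0
[[517.0, 175.0], [507.0, 184.0], [458.0, 189.0], [461.0, 232.0], [448.0, 244.0], [367.0, 160.0], [432.0, 91.0]]
arms px [386. 210.] rect [ 498.7 -213. ] [118.8 101.4] 23.6 circ [ 498.5 -211.9] 75.9 n 1052.5
[[571.0, -234.0], [568.0, -224.0], [537.0, -215.0], [521.0, -194.0], [536.0, -157.0], [533.0, -144.0], [426.0, -191.0], [464.0, -280.0]]
posts px [433. 169.] rect [ 622.4 -354.2] [55.5 58.1] 50.5 circ [ 622.8 -353.9] 38.4 n 310.5
posts px [196. 159.] rect [643.6 371.4] [51.  47.6] 64.2 circ [643.  371.8] 25.9 n 196.0
posts px [328. 139.] rect [711.3 -31. ] [74.6 73.6] 0.7 circ [710.6 -31.5] 38.5 n 446.0
low px [443. 257.] rect [ 350.  -395.2] [189.   43.9] 2.0 circ [ 350.1 -396.9] 95.0 n 540.5
low px [191. 248.] rect [354.  386.1] [ 90.9 227.8] 80.5 circ [356.1 391.6] 117.0 n 688.0
low px [316. 224.] rect [452.6   3.2] [68.6 48.7] 45.7 circ [452.3   2.6] 41.5 n 340.5
```

```bash
cat >> lib.py <<'E'
from scipy.spatial.transform import Rotation as Ro
def to(x,y,z,a,s=None):
    "offset and delta_rot (tool axes) to reach tool-down pose, jaw axis at world angle a deg"
    from cell import r
    s=s or r.state();Rc=Ro.from_quat(s["tool_rot"])
    off=Rc.inv().apply(np.array([x,y,z])-s["tcp_pos"])
    a=np.radians(a);Rt=Ro.from_matrix(np.c_[[np.cos(a),np.sin(a),0],[np.sin(a),-np.cos(a),0],[0,0,-1]])
    return off.round(1),np.degrees((Rc.inv()*Rt).as_rotvec()).round(1)
def arc(Rr,deg,n,sgn,back=68):
    "rows of a push turn; Rr lateral radius at arm centre; deg>0 left turn per row; sgn=-1: tool -y forward"
    for k in range(1,n+1):
        p=np.radians(deg*k);C=np.array([back,np.sign(deg)*Rr])  # fwd,left
        c,s=np.cos(p),np.sin(p);o=C-np.array([[c,-s],[s,c]])@C
        # tool -y fwd: fwd=-y, left=-x ; tool +y fwd: fwd=+y,left=+x
        print([round(sgn*o[1],1),round(sgn*o[0],1),0],[0,0,round(-deg*k,1)])
E
python3 - <<'E'
from lib import *
print(to(418,-248,227,-66.4)); print(to(418,-248,31,-66.4))
arc(80,-4,5,-1);arc(75,4,5,-1)
# square post angle, top edge
d=dict(np.load("top0.npz"));z=cloud(d)[...,2]
c=cv2.cvtColor(d["image"][150:190,415:455],cv2.COLOR_RGB2BGR);cv2.imwrite("pics/sq.png",cv2.resize(c,None,fx=12,fy=12,interpolation=cv2.INTER_CUBIC))
E
```

```text
(array([-1.996e+02, -3.091e+02,  1.000e-01]), array([-0. ,  0.1, -3.8]))
(array([-199.3, -309.1,  196.1]), array([-0. ,  0.1, -3.8]))
[np.float64(-4.5), np.float64(-5.7), 0] [0, 0, 4]
[np.float64(-8.7), np.float64(-11.8), 0] [0, 0, 8]
[np.float64(-12.4), np.float64(-18.1), 0] [0, 0, 12]
[np.float64(-15.6), np.float64(-24.7), 0] [0, 0, 16]
[np.float64(-18.4), np.float64(-31.5), 0] [0, 0, 20]
[np.float64(4.6), np.float64(-5.4), 0] [0, 0, -4]
[np.float64(8.7), np.float64(-11.1), 0] [0, 0, -8]
[np.float64(12.5), np.float64(-17.1), 0] [0, 0, -12]
[np.float64(15.8), np.float64(-23.3), 0] [0, 0, -16]
[np.float64(18.7), np.float64(-29.8), 0] [0, 0, -20]
```

View pics/sq.png

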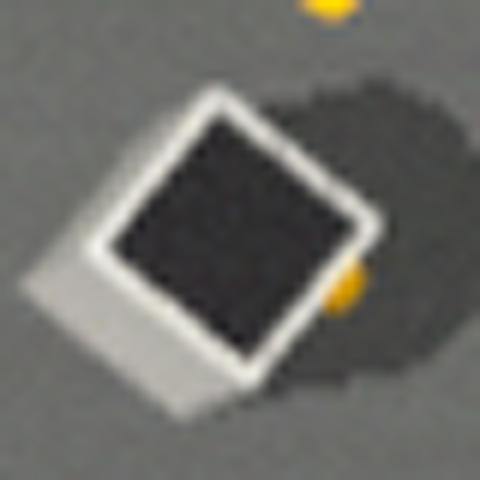

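Crop of the square post: the top corners are at crop pixels (218,88), (380,225), (247,388) and (92,250). That puts the corner directions at about 6° mod 90, so the notched arm's heading should be about -84°. I now move behind the coped arm.

```bash
python3 -m jog '[{"offset":[-20,-31,0],"delta_rot":[0,0,-4],"hand":0.6},{"offset":[-40,-62,0],"delta_rot":[0,0,-4],"hand":0.6},{"offset":[-60,-93,0],"delta_rot":[0,0,-4],"hand":0.6},{"offset":[-80,-124,0],"delta_rot":[0,0,-4],"hand":0.6},{"offset":[-100,-155,0],"delta_rot":[0,0,-4],"hand":0.6}]'
python3 -c "from lib import *;print(to(418,-248,227,-66.4))"
python3 -m jog '[{"offset":[-20,-31,0],"delta_rot":[0,0,0],"hand":0.6},{"offset":[-40,-62,0],"delta_rot":[0,0,0],"hand":0.6},{"offset":[-60,-93,0],"delta_rot":[0,0,0],"hand":0.6},{"offset":[-80,-124,0],"delta_rot":[0,0,0],"hand":0.6},{"offset":[-100,-154,0],"delta_rot":[0,0,0],"hand":0.6}]'
python3 -c "from lib import *;print(to(418,-248,31,-66.4))"
```

```text
t: 0.52
tcp_pos: [307.2, -392.2, 226.5]
tool_rot: [0.838, -0.546, -0.001, -0.001]
contact_force: [0.7, 0.7, -0.4]
gripper_width: 0.682
(array([ -87.4, -159.5,   -0.3]), array([-0. ,  0.1,  0.2]))
t: 0.93
tcp_pos: [408.3, -236.8, 226.5]
tool_rot: [0.838, -0.546, -0.001, -0.001]
contact_force: [-0.2, -0.6, 0.4]
gripper_width: 0.598
(array([ 14.8,  -4.3, 195.5]), array([-0. ,  0.2,  0.2]))
```

```bash
python3 -m jog '[{"offset":[8,-2,35],"delta_rot":[0,0,0],"hand":0.6},{"offset":[15,-4,75],"delta_rot":[0,0,0],"hand":0.6},{"offset":[15,-4,115],"delta_rot":[0,0,0],"hand":0.6},{"offset":[15,-4,155],"delta_rot":[0,0,0],"hand":0.6},{"offset":[15,-4,190],"delta_rot":[0,0,0],"hand":0.6}]'
python3 -m jog '[{"offset":[0,0,3],"delta_rot":[0,0,0],"hand":0.6},{"offset":[0,-5,5],"delta_rot":[0,0,0],"hand":0.6},{"offset":[0,-8,5],"delta_rot":[0,0,0],"hand":0.6}]'
python3 - <<'E'
from lib import *
from cell import get_image
print(to(418,-248,31,-66.4))
d=get_image("wrist");cv2.imwrite("pics/w1.png",d["image"][:,:,::-1]);np.savez("w1.npz",**d)
E
```

```text
t: 1.35
tcp_pos: [417.2, -247.5, 34.3]
tool_rot: [0.838, -0.546, -0.002, -0.001]
contact_force: [0.4, -0.5, -0.8]
gripper_width: 0.604
t: 1.6
tcp_pos: [425.5, -244.6, 30.0]
tool_rot: [0.838, -0.546, -0.001, -0.001]
contact_force: [0.2, -0.4, 0.6]
gripper_width: 0.605
(array([ 0.1,  8.2, -1. ]), array([-0. ,  0.2,  0.2]))
```

View pics/w1.png

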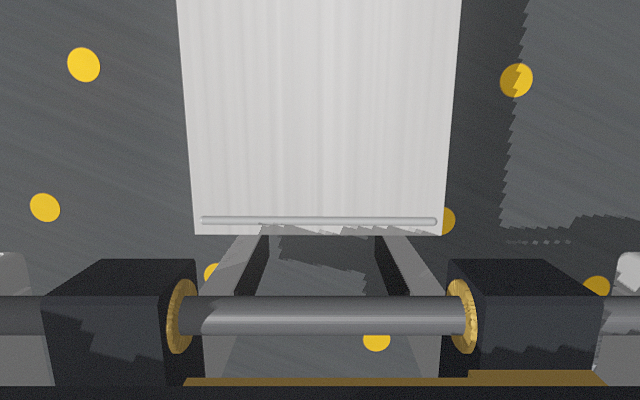

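The wrist view shows the coped arm's back edge at row 233, parallel to and centred between the two fingers, with a small gap left. I start the push and the right turn.

```bash
python3 -m jog '[{"offset":[0,-4,0],"delta_rot":[0,0,0],"hand":0.6},{"offset":[0,-8,0],"delta_rot":[0,0,0],"hand":0.6},{"offset":[0,-12,0],"delta_rot":[0,0,0],"hand":0.6},{"offset":[0,-16,0],"delta_rot":[0,0,0],"hand":0.6},{"offset":[0,-20,0],"delta_rot":[0,0,0],"hand":0.6}]'
python3 -m jog '[{"offset":[-4.5,-5.7,0],"delta_rot":[0,0,4],"hand":0.6},{"offset":[-8.7,-11.8,0],"delta_rot":[0,0,8],"hand":0.6},{"offset":[-12.4,-18.1,0],"delta_rot":[0,0,12],"hand":0.6},{"offset":[-15.6,-24.7,0],"delta_rot":[0,0,16],"hand":0.6},{"offset":[-18.4,-31.5,0],"delta_rot":[0,0,20],"hand":0.6}]'
cat >> lib.py <<'E'
def arms(n="top"):
    from cell import r,get_image
    d=get_image(n);z=cloud(d)[...,2];m=((z>42)&(z<58)).astype(np.uint8);m[:,:90]=0;m[:,540:]=0;m[:90]=0;m[290:]=0
    for c in cv2.findContours(m,cv2.RETR_EXTERNAL,cv2.CHAIN_APPROX_NONE)[0]:
        if cv2.contourArea(c)<300: continue
        p=onplane(d,c[:,0],50)[:,:2].astype(np.float32);q=cv2.minAreaRect(p)
        print("arm",np.round(q[0],1),np.round(q[1],1),round(q[2],1),"n",cv2.contourArea(c))
    s=r.state();x=Ro.from_quat(s["tool_rot"]).as_matrix()[:,0];a=np.degrees(np.arctan2(x[1],x[0]))
    print("tcp",s["tcp_pos"].round(1),"a",a.round(1),"F",s["contact_force"].round(1),"t",round(s["t"],2));return d
E
python3 - <<'E'
from lib import *
d=arms(); cv2.imwrite("pics/t2.png",d["image"][:,:,::-1])
d=arms("wrist"); cv2.imwrite("pics/w2.png",d["image"][:,:,::-1])
E
```

```text
t: 2.07
tcp_pos: [445.2, -237.3, 31.7]
tool_rot: [0.838, -0.546, 0.0, -0.001]
contact_force: [-3.2, -2.7, 3.6]
gripper_width: 0.601
t: 2.48
tcp_pos: [466.0, -206.7, 31.7]
tool_rot: [0.729, -0.684, -0.001, -0.0]
contact_force: [-3.1, -0.9, 2.4]
gripper_width: 0.599
arm [440.7 167. ] [120.  100.1] 44.3 n 1131.5
arm [ 549.3 -198. ] [ 96.  100.5] 3.0 n 531.0
tcp [ 467.4 -206.1   31.8] a -86.5 F [-0.4  0.4  0.4] t 2.53
arm [ 501.3 -199.7] [81.3 99.8] 3.5 n 42055.0
tcp [ 467.3 -206.5   31.7] a -86.1 F [-0.4  0.2 -0.8] t 2.58
```

Tool and arm agree (arm heading about 3.5°), so the push is stable. I continue right a little, then go straight.

```bash
python3 -m jog '[{"offset":[-4.5,-5.7,0],"delta_rot":[0,0,4],"hand":0.6},{"offset":[-8.7,-11.8,0],"delta_rot":[0,0,8],"hand":0.6},{"offset":[-12.4,-18.1,0],"delta_rot":[0,0,12],"hand":0.6}]'
python3 -m jog '[{"offset":[0,-8,0],"delta_rot":[0,0,0],"hand":0.6},{"offset":[0,-16,0],"delta_rot":[0,0,0],"hand":0.6},{"offset":[0,-24,0],"delta_rot":[0,0,0],"hand":0.6},{"offset":[0,-32,0],"delta_rot":[0,0,0],"hand":0.6},{"offset":[0,-40,0],"delta_rot":[0,0,0],"hand":0.6}]'
python3 -m jog '[{"offset":[0,-8,0],"delta_rot":[0,0,0],"hand":0.6},{"offset":[0,-16,0],"delta_rot":[0,0,0],"hand":0.6},{"offset":[0,-24,0],"delta_rot":[0,0,0],"hand":0.6},{"offset":[0,-30,0],"delta_rot":[0,0,0],"hand":0.6},{"offset":[0,-36,0],"delta_rot":[0,0,0],"hand":0.6}]'
python3 - <<'E'
from lib import *
d=arms()
d=arms("wrist")
E
```

```text
t: 2.83
tcp_pos: [483.9, -192.2, 31.5]
tool_rot: [-0.655, 0.756, 0.001, 0.001]
contact_force: [-2.6, 0.2, 0.9]
gripper_width: 0.598
t: 3.25
tcp_pos: [524.4, -198.3, 31.3]
tool_rot: [-0.655, 0.756, 0.001, 0.001]
contact_force: [-1.7, 0.7, 0.6]
gripper_width: 0.6
t: 3.67
tcp_pos: [560.6, -203.6, 31.3]
tool_rot: [-0.655, 0.756, 0.001, 0.001]
contact_force: [-3.3, 0.2, 1.2]
gripper_width: 0.597
arm [440.9 167.1] [120.  100.2] 44.1 n 1129.5
tcp [ 562.2 -204.    31.4] a -98.2 F [-0.2 -0.1 -0.2] t 3.72
arm [ 596.8 -204.4] [99.8 81.1] 81.8 n 42186.5
tcp [ 562.  -204.    31.4] a -98.2 F [-0.   0.2  0.4] t 3.77
```

```bash
for i in 1; do python3 -m jog '[{"offset":[4.5,-5.9,0],"delta_rot":[0,0,-4],"hand":0.6},{"offset":[8.7,-12.1,0],"delta_rot":[0,0,-8],"hand":0.6},{"offset":[12.3,-18.5,0],"delta_rot":[0,0,-12],"hand":0.6},{"offset":[15.6,-25.2,0],"delta_rot":[0,0,-16],"hand":0.6},{"offset":[18.3,-32.1,0],"delta_rot":[0,0,-20],"hand":0.6}]'; done
python3 -m jog '[{"offset":[4.5,-5.9,0],"delta_rot":[0,0,-4],"hand":0.6},{"offset":[8.7,-12.1,0],"delta_rot":[0,0,-8],"hand":0.6},{"offset":[12.3,-18.5,0],"delta_rot":[0,0,-12],"hand":0.6},{"offset":[15.6,-25.2,0],"delta_rot":[0,0,-16],"hand":0.6},{"offset":[18.3,-32.1,0],"delta_rot":[0,0,-20],"hand":0.6}]'
python3 -m jog '[{"offset":[4.5,-5.9,0],"delta_rot":[0,0,-4],"hand":0.6},{"offset":[8.7,-12.1,0],"delta_rot":[0,0,-8],"hand":0.6},{"offset":[12.3,-18.5,0],"delta_rot":[0,0,-12],"hand":0.6},{"offset":[15.6,-25.2,0],"delta_rot":[0,0,-16],"hand":0.6},{"offset":[18.3,-32.1,0],"delta_rot":[0,0,-20],"hand":0.6}]'
python3 - <<'E'
from lib import *
d=arms(); cv2.imwrite("pics/t3.png",d["image"][:,:,::-1])
d=arms("wrist")
E
```

```text
t: 4.18
tcp_pos: [591.3, -227.1, 31.4]
tool_rot: [0.777, -0.629, 0.001, -0.002]
contact_force: [-1.9, -0.7, -0.7]
gripper_width: 0.599
t: 4.6
tcp_pos: [626.9, -238.9, 31.5]
tool_rot: [0.875, -0.483, 0.001, -0.001]
contact_force: [-1.5, -0.3, -1.1]
gripper_width: 0.603
t: 5.02
tcp_pos: [664.7, -238.2, 31.6]
tool_rot: [0.947, -0.323, 0.003, -0.001]
contact_force: [-0.8, -1.9, -0.9]
gripper_width: 0.6
arm [440.8 166.9] [119.5 100.4] 44.6 n 1026.5
arm [ 711.8 -173.7] [100.5 102.3] 52.5 n 776.5
tcp [ 666.2 -237.8   31.7] a -37.5 F [ 0.5 -0.1 -0.3] t 5.07
arm [ 683.7 -207.9] [ 81.3 100.1] 52.5 n 41947.0
tcp [ 665.4 -237.6   31.7] a -37.8 F [0.4 0.5 0.3] t 5.12
```

```bash
python3 -m jog '[{"offset":[4.5,-5.9,0],"delta_rot":[0,0,-4],"hand":0.6},{"offset":[8.7,-12.1,0],"delta_rot":[0,0,-8],"hand":0.6},{"offset":[12.3,-18.5,0],"delta_rot":[0,0,-12],"hand":0.6},{"offset":[15.6,-25.2,0],"delta_rot":[0,0,-16],"hand":0.6},{"offset":[18.3,-32.1,0],"delta_rot":[0,0,-20],"hand":0.6}]'
python3 -m jog '[{"offset":[4.5,-5.9,0],"delta_rot":[0,0,-4],"hand":0.6},{"offset":[8.7,-12.1,0],"delta_rot":[0,0,-8],"hand":0.6},{"offset":[12.3,-18.5,0],"delta_rot":[0,0,-12],"hand":0.6},{"offset":[15.6,-25.2,0],"delta_rot":[0,0,-16],"hand":0.6},{"offset":[18.3,-32.1,0],"delta_rot":[0,0,-20],"hand":0.6}]'
python3 - <<'E'
from lib import *
d=arms(); cv2.imwrite("pics/t4.png",cv2.resize(d["image"][80:280,220:480,::-1],None,fx=3,fy=3))
d=arms("wrist")
E
```

```text
t: 5.53
tcp_pos: [699.8, -224.1, 31.9]
tool_rot: [0.988, -0.154, 0.004, -0.0]
contact_force: [0.2, -1.2, -1.6]
gripper_width: 0.601
t: 5.95
tcp_pos: [727.8, -199.7, 32.2]
tool_rot: [1.0, 0.02, 0.004, 0.001]
contact_force: [0.3, -0.8, -0.2]
gripper_width: 0.598
arm [440.8 167. ] [119.4 100.2] 44.6 n 536.5
arm [ 723.3 -120.6] [101.1  96.9] 0.8 n 605.5
tcp [ 728.5 -198.2   32.2] a 2.5 F [ 1.1 -0.9 -0.1] t 6.0
arm [ 724.1 -164.2] [100.   81.8] 2.5 n 41823.5
tcp [ 727.8 -198.6   32.2] a 2.2 F [-0.8  1.6 -0.4] t 6.05
```

View pics/t4.png

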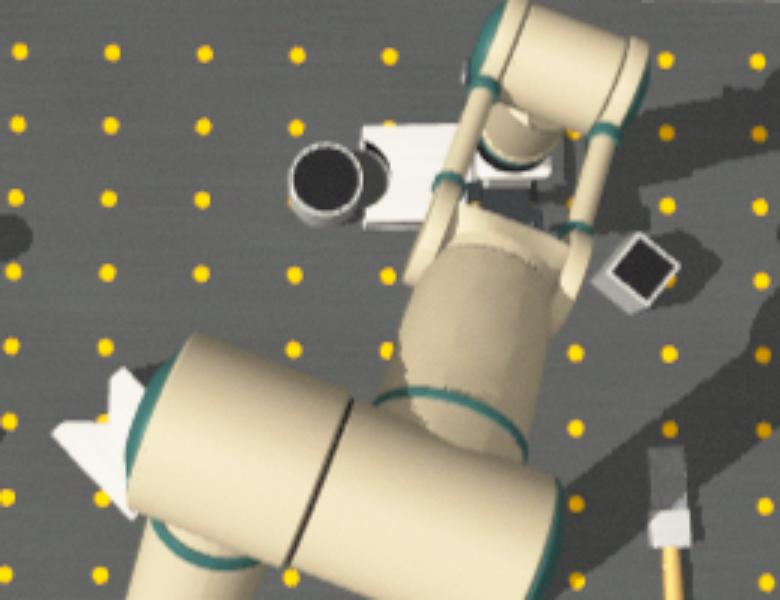

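Top crop: the coped arm's mouth at about (365,185) faces the big post at (325,180). It needs a few degrees more left, then straight in.

```bash
python3 -m jog '[{"offset":[3.4,-4.4,0],"delta_rot":[0,0,-3],"hand":0.6},{"offset":[5.7,-7.5,0],"delta_rot":[0,0,-5],"hand":0.6}]'
python3 -m jog '[{"offset":[0,-4,0],"delta_rot":[0,0,0],"hand":0.6},{"offset":[0,-8,0],"delta_rot":[0,0,0],"hand":0.6},{"offset":[0,-11,0],"delta_rot":[0,0,0],"hand":0.6},{"offset":[0,-14,0],"delta_rot":[0,0,0],"hand":0.6}]'
python3 -m jog '[{"offset":[0,-2,0],"delta_rot":[0,0,0],"hand":0.6},{"offset":[0,-4,0],"delta_rot":[0,0,0],"hand":0.6},{"offset":[0,-5,0],"delta_rot":[0,0,0],"hand":0.6}]'
python3 - <<'E'
from lib import *
d=arms(); d=arms("wrist"); cv2.imwrite("pics/w4.png",d["image"][:,:,::-1])
E
```

```text
t: 6.22
tcp_pos: [733.4, -191.4, 32.4]
tool_rot: [0.998, 0.062, 0.005, 0.001]
contact_force: [0.6, -1.0, -0.8]
gripper_width: 0.599
t: 6.55
tcp_pos: [731.4, -177.6, 32.5]
tool_rot: [0.998, 0.061, 0.005, 0.001]
contact_force: [-0.9, -1.8, -0.6]
gripper_width: 0.598
t: 6.8
tcp_pos: [730.6, -172.3, 32.6]
tool_rot: [0.998, 0.061, 0.005, 0.001]
contact_force: [1.1, -2.1, 0.7]
gripper_width: 0.595
arm [727.9 -65. ] [100.4 127. ] 72.8 n 514.5
tcp [ 730.6 -172.2   32.6] a 7.0 F [-1.2 -1.5 -0.6] t 6.85
arm [ 724.1 -138.6] [99.9 82. ] 7.1 n 41804.0
tcp [ 730.6 -172.3   32.4] a 7.0 F [ 0.1 -0.9 -0.4] t 6.9
```

```bash
python3 -m jog '[{"offset":[0,-1,0],"delta_rot":[0,0,0],"hand":0.6},{"offset":[0,-2,0],"delta_rot":[0,0,0],"hand":0.6},{"offset":[0,-3,0],"delta_rot":[0,0,0],"hand":0.6}]'
python3 -m jog '[{"offset":[0,-1,0],"delta_rot":[0,0,0],"hand":0.6},{"offset":[0,-1.5,0],"delta_rot":[0,0,0],"hand":0.6},{"offset":[0,-2,0],"delta_rot":[0,0,0],"hand":0.6}]'
python3 -m jog '[{"offset":[0,-1,0],"delta_rot":[0,0,0],"hand":0.6},{"offset":[0,-1,0],"delta_rot":[0,0,0],"hand":0.6}]'
```

```text
t: 7.15
tcp_pos: [730.3, -170.0, 32.5]
tool_rot: [0.998, 0.061, 0.005, 0.002]
contact_force: [0.7, -3.3, -1.1]
gripper_width: 0.599
t: 7.4
tcp_pos: [730.1, -168.8, 32.6]
tool_rot: [0.998, 0.062, 0.005, 0.003]
contact_force: [-0.4, -6.2, -0.9]
gripper_width: 0.6
t: 7.57
tcp_pos: [730.1, -168.8, 32.7]
tool_rot: [0.998, 0.062, 0.005, 0.004]
contact_force: [0.1, -5.3, 0.1]
gripper_width: 0.602
```

```bash
python3 -m jog '[{"offset":[0,-2,0],"delta_rot":[0,0,0],"hand":0.6},{"offset":[0,-3,0],"delta_rot":[0,0,0],"hand":0.6},{"offset":[0,-3,0],"delta_rot":[0,0,0],"hand":0.6}]'
python3 - <<'E'
from lib import *
d=arms("scene"); cv2.imwrite("pics/s5.png",cv2.resize(d["image"][180:330,230:430,::-1],None,fx=4,fy=4,interpolation=cv2.INTER_CUBIC))
d=arms("wrist");np.savez("w5.npz",**d)
E
```

```text
t: 7.82
tcp_pos: [730.2, -168.7, 32.9]
tool_rot: [0.998, 0.063, 0.005, 0.006]
contact_force: [1.2, -8.5, -1.0]
gripper_width: 0.599
arm [715.7 -55.9] [104.8 106.7] 6.6 n 757.0
arm [442.4 166.8] [120.6 111.1] 44.3 n 871.0
tcp [ 730.1 -168.7   32.9] a 7.2 F [-0.1 -9.1 -1.2] t 7.87
arm [ 723.4 -135.1] [100.3  82.2] 7.2 n 41819.5
tcp [ 730.1 -168.7   32.9] a 7.2 F [-0.5 -8.7 -1.8] t 7.92
```

View pics/s5.png

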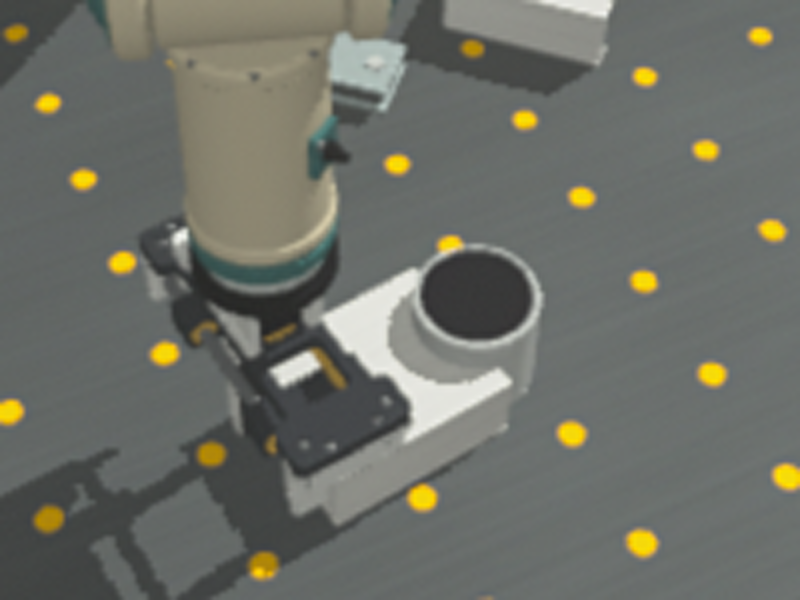

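Scene crop: the round post sits in the mouth with no visible gap beyond the lit wall. The tool stopped at about 9 N, and the computed mouth point is (710.5,-31.6) against the post at (711,-31). I back off, rise and head for the notched arm.

```bash
python3 -m jog '[{"offset":[0,5,0],"delta_rot":[0,0,0],"hand":0.6},{"offset":[0,25,0],"delta_rot":[0,0,0],"hand":0.6},{"offset":[0,30,-35],"delta_rot":[0,0,0],"hand":0.6},{"offset":[0,30,-75],"delta_rot":[0,0,0],"hand":0.6},{"offset":[0,30,-110],"delta_rot":[0,0,0],"hand":0.6}]'
python3 -c "from lib import *;print(to(378,105,140,134.5))"
```

```text
t: 8.33
tcp_pos: [732.5, -198.1, 144.2]
tool_rot: [0.998, 0.062, 0.005, 0.005]
contact_force: [1.0, -0.1, 0.3]
gripper_width: 0.601
(array([-314.5, -344.4,   -2.4]), array([   0.9,    0.4, -127.4]))
```

```bash
python3 -m jog '[{"offset":[-24,-26,0],"delta_rot":[0,0,-7],"hand":0.6},{"offset":[-48,-53,0],"delta_rot":[0,0,-14],"hand":0.6},{"offset":[-72,-79,0],"delta_rot":[0,0,-21],"hand":0.6},{"offset":[-96,-105,0],"delta_rot":[0,0,-28],"hand":0.6},{"offset":[-120,-131,0],"delta_rot":[0,0,-35],"hand":0.6}]'
python3 -c "from lib import *;print(to(378,105,140,134.5))"
```

```text
t: 8.75
tcp_pos: [596.1, -82.1, 141.8]
tool_rot: [0.932, 0.361, 0.004, 0.005]
contact_force: [0.2, 0.3, 0.1]
gripper_width: 0.599
(array([ -35.2, -285.1,   -2. ]), array([  0.7,   0.5, -92.1]))
```

```bash
python3 -m jog '[{"offset":[-4,-23,0],"delta_rot":[0,0,-7],"hand":0.6},{"offset":[-8,-46,0],"delta_rot":[0,0,-14],"hand":0.6},{"offset":[-12,-69,0],"delta_rot":[0,0,-21],"hand":0.6},{"offset":[-15,-92,0],"delta_rot":[0,0,-28],"hand":0.6},{"offset":[-18,-115,0],"delta_rot":[0,0,-35],"hand":0.6}]'
python3 -c "from lib import *;print(to(378,105,140,134.5))"
```

```text
t: 9.17
tcp_pos: [504.5, -8.6, 140.5]
tool_rot: [0.779, 0.627, 0.002, 0.006]
contact_force: [0.2, 0.2, -1.1]
gripper_width: 0.6
(array([  83.8, -147.9,   -1.6]), array([  0.5,   0.5, -56.9]))
```

```bash
python3 -m jog '[{"offset":[13,-23,0],"delta_rot":[0,0,-7],"hand":0.6},{"offset":[26,-46,0],"delta_rot":[0,0,-14],"hand":0.6},{"offset":[39,-69,0],"delta_rot":[0,0,-21],"hand":0.6},{"offset":[52,-92,0],"delta_rot":[0,0,-28],"hand":0.6},{"offset":[65,-115,0],"delta_rot":[0,0,-35],"hand":0.6}]'
python3 -c "from lib import *;print(to(378,105,140,134.5))"
```

```text
t: 9.58
tcp_pos: [405.4, 80.4, 139.2]
tool_rot: [0.553, 0.833, 0.001, 0.006]
contact_force: [0.5, 0.3, 0.0]
gripper_width: 0.598
(array([ 33.4, -15.7,  -1.2]), array([  0.4,   0.6, -21.6]))
```

```bash
python3 -m jog '[{"offset":[11,-5,0],"delta_rot":[0,0,-7],"hand":0.6},{"offset":[22,-10,0],"delta_rot":[0.2,0.3,-14],"hand":0.6},{"offset":[33,-15.7,0],"delta_rot":[0.4,0.6,-21.6],"hand":0.6},{"offset":[33,-15.7,0],"delta_rot":[0.4,0.6,-21.6],"hand":0.6}]'
python3 - <<'E'
from lib import *
d=arms("wrist");d=arms();np.savez("t6.npz",**d)
print(to(378,105,32,134.5))
E
```

```text
t: 9.92
tcp_pos: [376.5, 105.7, 138.9]
tool_rot: [0.385, 0.923, 0.0, -0.002]
contact_force: [0.7, 0.1, 0.4]
gripper_width: 0.599
arm [407.6 137.5] [36.8 96.8] 44.6 n 5125.5
tcp [377.9 105.1 139. ] a 134.4 F [-0.5  0.3 -0.5] t 9.97
arm [445.7 171.2] [106.6 100. ] 44.6 n 770.5
arm [717.6 -79.8] [101.7 164.1] 7.6 n 1001.0
tcp [378.6 104.7 139.1] a 134.3 F [-0.7  0.2 -0.7] t 10.02
(array([  0.6,  -0.3, 107.1]), array([ 0. , -0. , -0.2]))
```

```bash
python3 -m jog '[{"offset":[0,0,35],"delta_rot":[0,0,0],"hand":0.6},{"offset":[0,0,70],"delta_rot":[0,0,0],"hand":0.6},{"offset":[0,0,100],"delta_rot":[0,0,0],"hand":0.6},{"offset":[0,0,107],"delta_rot":[0,0,0],"hand":0.6}]'
python3 -m jog '[{"offset":[0,6,0],"delta_rot":[0,0,0],"hand":0.6},{"offset":[0,12,0],"delta_rot":[0,0,0],"hand":0.6},{"offset":[0,17,0],"delta_rot":[0,0,0],"hand":0.6},{"offset":[0,22,0],"delta_rot":[0,0,0],"hand":0.6},{"offset":[0,27,0],"delta_rot":[0,0,0],"hand":0.6}]'
python3 -m jog '[{"offset":[4.5,5.7,0],"delta_rot":[0,0,4],"hand":0.6},{"offset":[8.7,11.8,0],"delta_rot":[0,0,8],"hand":0.6},{"offset":[12.4,18.1,0],"delta_rot":[0,0,12],"hand":0.6},{"offset":[15.6,24.7,0],"delta_rot":[0,0,16],"hand":0.6},{"offset":[18.4,31.5,0],"delta_rot":[0,0,20],"hand":0.6}]'
python3 -m jog '[{"offset":[4.5,5.7,0],"delta_rot":[0,0,4],"hand":0.6},{"offset":[8.7,11.8,0],"delta_rot":[0,0,8],"hand":0.6},{"offset":[12.4,18.1,0],"delta_rot":[0,0,12],"hand":0.6},{"offset":[15.6,24.7,0],"delta_rot":[0,0,16],"hand":0.6},{"offset":[18.4,31.5,0],"delta_rot":[0,0,20],"hand":0.6}]'
python3 - <<'E'
from lib import *
d=arms("wrist");d=arms()
E
```

```text
t: 10.35
tcp_pos: [376.5, 104.0, 29.0]
tool_rot: [0.39, 0.921, -0.001, -0.003]
contact_force: [-0.7, 0.6, -0.5]
gripper_width: 0.598
t: 10.77
tcp_pos: [395.6, 122.3, 30.0]
tool_rot: [0.389, 0.921, -0.002, -0.003]
contact_force: [-5.2, -5.4, 5.9]
gripper_width: 0.602
t: 11.18
tcp_pos: [404.8, 158.2, 30.6]
tool_rot: [0.544, 0.839, -0.003, -0.003]
contact_force: [-2.0, -0.7, -0.7]
gripper_width: 0.598
t: 11.6
tcp_pos: [425.7, 188.8, 31.3]
tool_rot: [0.683, 0.73, -0.004, -0.003]
contact_force: [-1.4, 0.9, -0.1]
gripper_width: 0.599
arm [422.9 188.9] [18.9 84.7] 3.8 n 1387.0
tcp [427.6 189.6  31.4] a 93.7 F [-0.4  0.4 -1.8] t 11.65
arm [514.2 198.2] [ 89.6 101.2] 1.6 n 566.5
arm [717.6 -79.8] [102. 164.] 7.5 n 1001.0
tcp [427.5 189.1  31.4] a 94.1 F [-0.4  0.5  0.1] t 11.7
```

```bash
python3 -m jog '[{"offset":[4.6,5,0],"delta_rot":[0,0,4],"hand":0.6},{"offset":[8.8,10.3,0],"delta_rot":[0,0,8],"hand":0.6},{"offset":[12.6,15.8,0],"delta_rot":[0,0,12],"hand":0.6},{"offset":[16.1,21.6,0],"delta_rot":[0,0,16],"hand":0.6},{"offset":[19.1,27.7,0],"delta_rot":[0,0,20],"hand":0.6}]'
python3 -m jog '[{"offset":[4.6,5,0],"delta_rot":[0,0,4],"hand":0.6},{"offset":[8.8,10.3,0],"delta_rot":[0,0,8],"hand":0.6},{"offset":[12.6,15.8,0],"delta_rot":[0,0,12],"hand":0.6},{"offset":[16.1,21.6,0],"delta_rot":[0,0,16],"hand":0.6},{"offset":[19.1,27.7,0],"delta_rot":[0,0,20],"hand":0.6}]'
python3 - <<'E'
from lib import *
d=arms();cv2.imwrite("pics/t7.png",cv2.resize(d["image"][80:280,200:460,::-1],None,fx=3,fy=3))
E
```

```text
t: 12.12
tcp_pos: [453.3, 210.7, 31.8]
tool_rot: [0.799, 0.602, -0.003, -0.002]
contact_force: [-1.4, 1.3, -0.7]
gripper_width: 0.604
t: 12.53
tcp_pos: [485.3, 222.2, 32.2]
tool_rot: [0.891, 0.453, -0.002, -0.002]
contact_force: [-1.5, 2.4, -1.0]
gripper_width: 0.599
arm [554.4 179.7] [101. 104.] 54.9 n 774.0
arm [718.2 -86.7] [102.2 150.2] 7.6 n 1003.5
tcp [487.4 222.4  32.4] a 53.8 F [-1.   1.7 -0.7] t 12.58
```

View pics/t7.png

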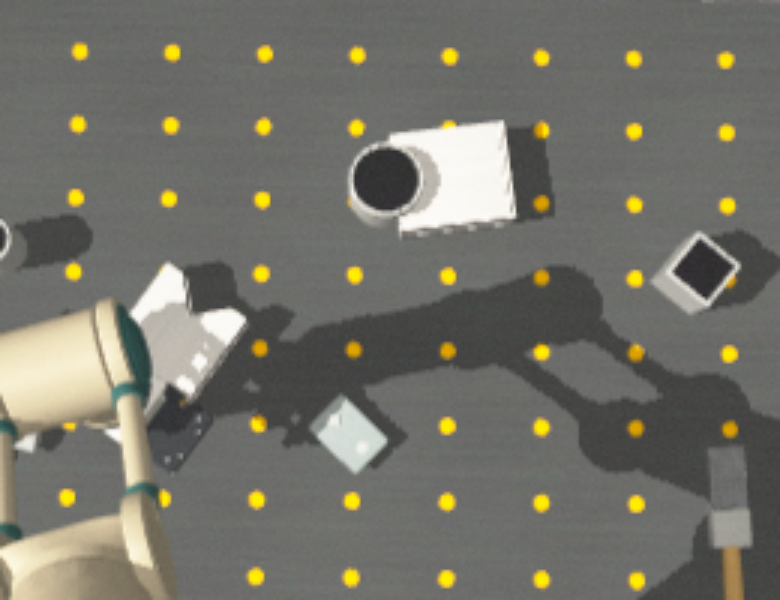

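Top crop: the notched arm at about (190,345) is turning as planned, clear of the magnet at (350,435). The coped arm still hugs its post at (385,180).

```bash
python3 -m jog '[{"offset":[4.6,5,0],"delta_rot":[0,0,4],"hand":0.6},{"offset":[8.8,10.3,0],"delta_rot":[0,0,8],"hand":0.6},{"offset":[12.6,15.8,0],"delta_rot":[0,0,12],"hand":0.6},{"offset":[16.1,21.6,0],"delta_rot":[0,0,16],"hand":0.6},{"offset":[19.1,27.7,0],"delta_rot":[0,0,20],"hand":0.6}]'
python3 -m jog '[{"offset":[4.6,5,0],"delta_rot":[0,0,4],"hand":0.6},{"offset":[8.8,10.3,0],"delta_rot":[0,0,8],"hand":0.6},{"offset":[12.6,15.8,0],"delta_rot":[0,0,12],"hand":0.6},{"offset":[16.1,21.6,0],"delta_rot":[0,0,16],"hand":0.6},{"offset":[19.1,27.7,0],"delta_rot":[0,0,20],"hand":0.6}]'
python3 -m jog '[{"offset":[4.6,5,0],"delta_rot":[0,0,4],"hand":0.6},{"offset":[8.8,10.3,0],"delta_rot":[0,0,8],"hand":0.6},{"offset":[10.7,13,0],"delta_rot":[0,0,10],"hand":0.6}]'
python3 - <<'E'
from lib import *
d=arms()
E
```

```text
t: 13.0
tcp_pos: [521.4, 222.1, 33.0]
tool_rot: [0.957, 0.29, -0.001, -0.002]
contact_force: [0.6, 2.4, -1.1]
gripper_width: 0.601
t: 13.42
tcp_pos: [553.6, 210.5, 33.7]
tool_rot: [0.993, 0.12, 0.0, -0.002]
contact_force: [0.4, 2.3, -1.0]
gripper_width: 0.601
t: 13.67
tcp_pos: [568.7, 200.8, 34.5]
tool_rot: [0.999, 0.033, 0.002, -0.003]
contact_force: [0.0, 2.4, -0.2]
gripper_width: 0.599
arm [582.9 125.4] [100.5 110.1] 3.7 n 948.0
arm [718.6 -88. ] [102.2 147.4] 7.5 n 1002.0
tcp [569.  200.5  34.5] a 3.7 F [ 0.8  2.2 -0.4] t 13.72
```

```bash
python3 -m jog '[{"offset":[0,-6,2],"delta_rot":[0,0,0],"hand":0.6},{"offset":[5,-6,3],"delta_rot":[0,0,-0.5],"hand":0.6},{"offset":[9,-6,3],"delta_rot":[0,0,-1],"hand":0.6},{"offset":[9,-1,3],"delta_rot":[0,0,-1],"hand":0.6},{"offset":[9,3,3],"delta_rot":[0,0,-1],"hand":0.6}]'
python3 -m jog '[{"offset":[0,8,0],"delta_rot":[0,0,0],"hand":0.6},{"offset":[0,16,0],"delta_rot":[0,0,0],"hand":0.6},{"offset":[0,24,0],"delta_rot":[0,0,0],"hand":0.6},{"offset":[0,32,0],"delta_rot":[0,0,0],"hand":0.6},{"offset":[0,40,0],"delta_rot":[0,0,0],"hand":0.6}]'
python3 -m jog '[{"offset":[0,8,0],"delta_rot":[0,0,0],"hand":0.6},{"offset":[0,16,0],"delta_rot":[0,0,0],"hand":0.6},{"offset":[0,24,0],"delta_rot":[0,0,0],"hand":0.6},{"offset":[0,32,0],"delta_rot":[0,0,0],"hand":0.6},{"offset":[0,40,0],"delta_rot":[0,0,0],"hand":0.6}]'
python3 - <<'E'
from lib import *
d=arms()
E
```

```text
t: 14.13
tcp_pos: [578.4, 198.8, 31.7]
tool_rot: [0.999, 0.041, 0.002, -0.004]
contact_force: [-0.7, 5.0, 0.9]
gripper_width: 0.601
t: 14.55
tcp_pos: [581.7, 158.3, 31.7]
tool_rot: [0.999, 0.041, 0.002, -0.004]
contact_force: [-0.1, 4.2, 2.6]
gripper_width: 0.601
t: 14.97
tcp_pos: [585.2, 118.0, 31.7]
tool_rot: [0.999, 0.041, 0.002, -0.004]
contact_force: [-1.5, 6.5, 4.0]
gripper_width: 0.595
arm [591.   30.2] [100.7  84.6] 4.8 n 689.5
arm [ 720.5 -101.6] [101.7 120.2] 7.6 n 998.5
tcp [585.3 116.2  31.6] a 4.7 F [-0.9  1.8  2.6] t 15.02
```

```bash
python3 -m jog '[{"offset":[0,8,0],"delta_rot":[0,0,0],"hand":0.6},{"offset":[0,16,0],"delta_rot":[0,0,0],"hand":0.6},{"offset":[0,24,0],"delta_rot":[0,0,0],"hand":0.6},{"offset":[0,32,0],"delta_rot":[0,0,0],"hand":0.6},{"offset":[0,40,0],"delta_rot":[0,0,0],"hand":0.6}]'
python3 -m jog '[{"offset":[0,8,0],"delta_rot":[0,0,0],"hand":0.6},{"offset":[0,16,0],"delta_rot":[0,0,0],"hand":0.6},{"offset":[0,24,0],"delta_rot":[0,0,0],"hand":0.6},{"offset":[0,32,0],"delta_rot":[0,0,0],"hand":0.6},{"offset":[0,40,0],"delta_rot":[0,0,0],"hand":0.6}]'
python3 -m jog '[{"offset":[0,8,0],"delta_rot":[0,0,0],"hand":0.6},{"offset":[0,16,0],"delta_rot":[0,0,0],"hand":0.6},{"offset":[0,24,0],"delta_rot":[0,0,0],"hand":0.6},{"offset":[0,32,0],"delta_rot":[0,0,0],"hand":0.6},{"offset":[0,40,0],"delta_rot":[0,0,0],"hand":0.6}]'
python3 - <<'E'
from lib import *
d=arms()
E
python3 -m jog '[{"offset":[0,8,0],"delta_rot":[0,0,0],"hand":0.6},{"offset":[0,16,0],"delta_rot":[0,0,0],"hand":0.6},{"offset":[0,24,0],"delta_rot":[0,0,0],"hand":0.6},{"offset":[0,32,0],"delta_rot":[0,0,0],"hand":0.6},{"offset":[0,40,0],"delta_rot":[0,0,0],"hand":0.6}]'
python3 -m jog '[{"offset":[0,8,0],"delta_rot":[0,0,0],"hand":0.6},{"offset":[0,16,0],"delta_rot":[0,0,0],"hand":0.6},{"offset":[0,24,0],"delta_rot":[0,0,0],"hand":0.6},{"offset":[0,32,0],"delta_rot":[0,0,0],"hand":0.6},{"offset":[0,40,0],"delta_rot":[0,0,0],"hand":0.6}]'
python3 - <<'E'
from lib import *
d=arms();cv2.imwrite("pics/t8.png",cv2.resize(d["image"][100:250,280:480,::-1],None,fx=4,fy=4))
E
```

```text
t: 15.43
tcp_pos: [588.5, 76.2, 31.5]
tool_rot: [0.999, 0.04, 0.002, -0.004]
contact_force: [-0.8, 6.5, 3.7]
gripper_width: 0.603
t: 15.85
tcp_pos: [591.6, 36.2, 31.5]
tool_rot: [0.999, 0.04, 0.002, -0.004]
contact_force: [-0.9, 5.5, 5.1]
gripper_width: 0.604
t: 16.27
tcp_pos: [594.6, -3.5, 31.6]
tool_rot: [0.999, 0.04, 0.002, -0.005]
contact_force: [-1.0, 6.0, 6.6]
gripper_width: 0.6
arm [ 720.5 -102.2] [101.9 119. ] 7.6 n 833.5
tcp [594.9  -5.4  31.5] a 4.6 F [-0.4  4.1  3.6] t 16.32
t: 16.73
tcp_pos: [597.6, -44.9, 31.4]
tool_rot: [0.999, 0.04, 0.002, -0.005]
contact_force: [-0.4, 7.0, 6.3]
gripper_width: 0.603
t: 17.15
tcp_pos: [600.3, -84.1, 31.4]
tool_rot: [0.999, 0.04, 0.001, -0.006]
contact_force: [-0.4, 7.7, 7.0]
gripper_width: 0.596
arm [739.1 -99.5] [ 65. 119.] 7.2 n 445.0
tcp [600.6 -86.1  31.3] a 4.5 F [-0.3  5.3  4.5] t 17.2
```

View pics/t8.png

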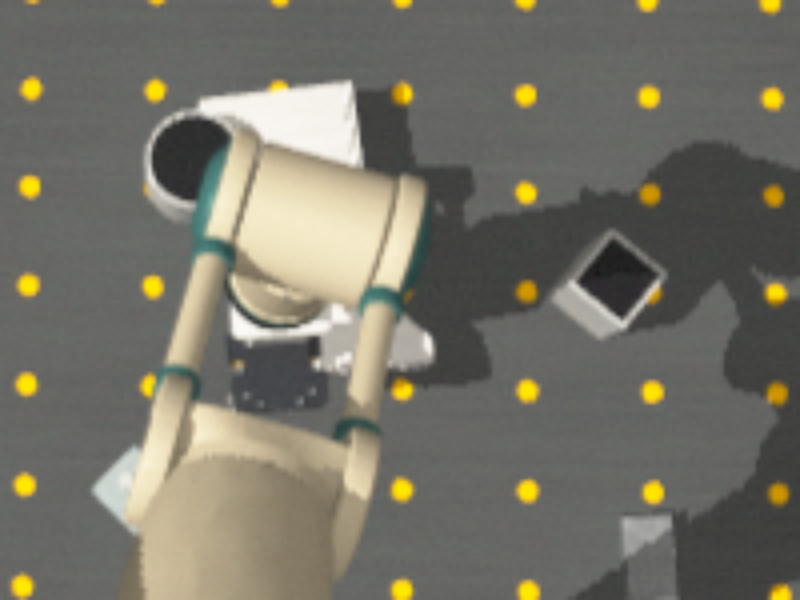

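Top crop: the square post's near corner is at about (560,295). The notched arm's front, at about (430,345), heads for it, partly hidden by the robot. I push nearer, then look from the scene camera.

```bash
python3 -m jog '[{"offset":[0,8,0],"delta_rot":[0,0,0],"hand":0.6},{"offset":[0,16,0],"delta_rot":[0,0,0],"hand":0.6},{"offset":[0,24,0],"delta_rot":[0,0,0],"hand":0.6},{"offset":[0,32,0],"delta_rot":[0,0,0],"hand":0.6},{"offset":[0,40,0],"delta_rot":[0,0,0],"hand":0.6}]'
python3 -m jog '[{"offset":[0,8,0],"delta_rot":[0,0,0],"hand":0.6},{"offset":[0,16,0],"delta_rot":[0,0,0],"hand":0.6},{"offset":[0,24,0],"delta_rot":[0,0,0],"hand":0.6},{"offset":[0,30,0],"delta_rot":[0,0,0],"hand":0.6},{"offset":[0,35,0],"delta_rot":[0,0,0],"hand":0.6}]'
python3 -m jog '[{"offset":[0,-6,-1],"delta_rot":[0,0,0],"hand":0.6},{"offset":[0,-10,-1],"delta_rot":[0,0,0],"hand":0.6}]'
python3 - <<'E'
from lib import *
def f(n):
    d=arms(n);W=cloud(d);z=W[...,2];m=(z>44)&(z<56)&(W[...,0]>450)&(W[...,0]<680)&(W[...,1]<-100)&(W[...,1]>-345)
    m=cv2.morphologyEx(m.astype(np.uint8),cv2.MORPH_OPEN,np.ones((3,3)))
    c=max(cv2.findContours(m,cv2.RETR_EXTERNAL,cv2.CHAIN_APPROX_NONE)[0],key=cv2.contourArea)
    p=onplane(d,c[:,0],50)[:,:2].astype(np.float32);print(n,cv2.approxPolyDP(p,4,True)[:,0].round(0).tolist());return d
d=f("scene");f("top");cv2.imwrite("pics/s9.png",cv2.resize(d["image"][180:330,160:360,::-1],None,fx=4,fy=4,interpolation=cv2.INTER_CUBIC))
E
```

```text
t: 17.62
tcp_pos: [603.0, -125.1, 31.2]
tool_rot: [0.999, 0.039, 0.001, -0.006]
contact_force: [-0.8, 7.9, 7.9]
gripper_width: 0.599
t: 18.03
tcp_pos: [604.9, -159.1, 31.0]
tool_rot: [0.999, 0.039, 0.0, -0.007]
contact_force: [-0.9, 7.8, 6.9]
gripper_width: 0.598
t: 18.2
tcp_pos: [603.4, -150.0, 31.8]
tool_rot: [0.999, 0.039, -0.001, -0.006]
contact_force: [0.0, 1.0, 0.3]
gripper_width: 0.602
arm [718.5 -82.4] [105.1 159.2] 7.5 n 1540.0
arm [ 610.  -229.2] [107.3 120.9] 4.3 n 1581.5
tcp [ 603.2 -148.9   31.7] a 4.5 F [-0.3  0.9 -0.6] t 18.25
scene [[556.0, -174.0], [561.0, -289.0], [585.0, -288.0], [612.0, -259.0], [630.0, -275.0], [639.0, -275.0], [638.0, -283.0], [664.0, -286.0], [661.0, -234.0], [654.0, -229.0], [659.0, -219.0], [651.0, -211.0], [657.0, -203.0], [659.0, -194.0], [650.0, -185.0], [657.0, -170.0], [646.0, -166.0]]
arm [719.6 -95.7] [101.9 132.1] 7.6 n 763.5
tcp [ 603.4 -149.1   31.7] a 4.5 F [-0.1 -0.4  0.1] t 18.3
top [[602.0, -240.0], [602.0, -231.0], [596.0, -228.0], [608.0, -221.0], [608.0, -215.0], [590.0, -215.0], [583.0, -203.0], [577.0, -203.0], [574.0, -212.0], [571.0, -203.0], [558.0, -200.0], [562.0, -237.0], [584.0, -243.0]]
```

View pics/s9.png

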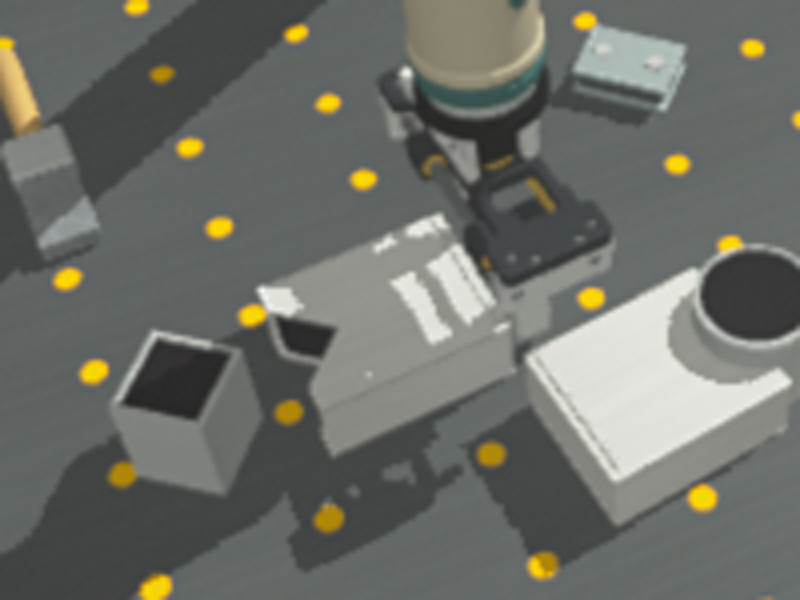

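Scene crop: the V-notch at about (305,335) points squarely at the post's corner at about (235,350), with the notch vertex measured at (612,-259). I continue, turning 1.5° left.

```bash
python3 -m jog '[{"offset":[0,5,0],"delta_rot":[0,0,-1.5],"hand":0.6},{"offset":[0,11,0],"delta_rot":[0,0,-1.5],"hand":0.6},{"offset":[0,17,0],"delta_rot":[0,0,-1.5],"hand":0.6},{"offset":[0,23,0],"delta_rot":[0,0,-1.5],"hand":0.6},{"offset":[0,29,0],"delta_rot":[0,0,-1.5],"hand":0.6}]'
python3 -m jog '[{"offset":[0,6,0],"delta_rot":[0,0,0],"hand":0.6},{"offset":[0,12,0],"delta_rot":[0,0,0],"hand":0.6},{"offset":[0,18,0],"delta_rot":[0,0,0],"hand":0.6},{"offset":[0,24,0],"delta_rot":[0,0,0],"hand":0.6},{"offset":[0,28,0],"delta_rot":[0,0,0],"hand":0.6}]'
python3 -m jog '[{"offset":[0,-6,-1],"delta_rot":[0,0,0],"hand":0.6},{"offset":[0,-10,-1],"delta_rot":[0,0,0],"hand":0.0},{"offset":[0,-10,-1],"delta_rot":[0,0,0],"hand":0.0},{"offset":[0,-10,-1],"delta_rot":[0,0,0],"hand":0.0},{"offset":[0,-10,-1],"delta_rot":[0,0,0],"hand":0.0}]'
python3 - <<'E'
from lib import *
d=arms("scene")
E
```

```text
t: 18.72
tcp_pos: [605.3, -177.9, 31.1]
tool_rot: [0.999, 0.052, -0.001, -0.007]
contact_force: [-0.4, 3.9, 2.0]
gripper_width: 0.603
t: 19.13
tcp_pos: [608.4, -205.9, 31.1]
tool_rot: [0.999, 0.052, -0.001, -0.008]
contact_force: [-0.4, 5.1, 4.4]
gripper_width: 0.602
t: 19.55
tcp_pos: [607.5, -196.2, 32.2]
tool_rot: [0.999, 0.052, -0.001, -0.007]
contact_force: [-0.2, 1.2, -0.3]
gripper_width: 0.353
arm [718.9 -86.1] [104.4 152.7] 7.0 n 1539.0
arm [ 616.9 -282.9] [107.  135.5] 5.8 n 1647.0
tcp [ 607.5 -196.2   32.2] a 6.0 F [0.1 0.1 0. ] t 19.6
```

```bash
python3 -m jog '[{"offset":[0,0,0],"delta_rot":[0,0,0],"hand":0.0},{"offset":[-1,0,0],"delta_rot":[0,0,0],"hand":0.0},{"offset":[-1,3,0],"delta_rot":[0,0,0],"hand":0.0},{"offset":[-1,6,0],"delta_rot":[0,0,0],"hand":0.0},{"offset":[-1,9,0],"delta_rot":[0,0,0],"hand":0.0}]'
python3 -m jog '[{"offset":[0,2,0],"delta_rot":[0,0,0],"hand":0.0},{"offset":[0,4,0],"delta_rot":[0,0,0],"hand":0.0},{"offset":[0,6,0],"delta_rot":[0,0,0],"hand":0.0}]'
python3 -m jog '[{"offset":[0,2,0],"delta_rot":[0,0,0],"hand":0.0},{"offset":[0,4,0],"delta_rot":[0,0,0],"hand":0.0},{"offset":[0,6,0],"delta_rot":[0,0,0],"hand":0.0}]'
```

```text
t: 20.02
tcp_pos: [607.5, -205.7, 32.1]
tool_rot: [0.999, 0.052, -0.001, -0.007]
contact_force: [0.1, 0.5, -0.3]
gripper_width: 0.003
t: 20.27
tcp_pos: [607.8, -210.3, 32.1]
tool_rot: [0.999, 0.052, -0.001, -0.009]
contact_force: [-0.9, 5.0, 1.4]
gripper_width: 0.006
t: 20.52
tcp_pos: [608.2, -215.2, 32.1]
tool_rot: [0.999, 0.052, -0.001, -0.01]
contact_force: [-0.4, 6.0, 2.8]
gripper_width: 0.006
```

```bash
python3 -m jog '[{"offset":[0,1,0],"delta_rot":[0,0,0],"hand":0.0},{"offset":[0,2,0],"delta_rot":[0,0,0],"hand":0.0},{"offset":[0,3,0],"delta_rot":[0,0,0],"hand":0.0}]'
python3 -m jog '[{"offset":[0,1,0],"delta_rot":[0,0,0],"hand":0.0},{"offset":[0,2,0],"delta_rot":[0,0,0],"hand":0.0},{"offset":[0,3,0],"delta_rot":[0,0,0],"hand":0.0}]'
python3 -m jog '[{"offset":[0,1,0],"delta_rot":[0,0,0],"hand":0.0},{"offset":[0,2,0],"delta_rot":[0,0,0],"hand":0.0},{"offset":[0,3,0],"delta_rot":[0,0,0],"hand":0.0}]'
```

```text
t: 20.77
tcp_pos: [608.3, -217.3, 32.1]
tool_rot: [0.999, 0.052, -0.001, -0.011]
contact_force: [-0.1, 5.6, 3.2]
gripper_width: 0.007
t: 21.02
tcp_pos: [608.3, -217.4, 32.2]
tool_rot: [0.999, 0.051, -0.002, -0.013]
contact_force: [0.0, 11.4, 5.5]
gripper_width: 0.003
t: 21.27
tcp_pos: [608.3, -217.3, 32.2]
tool_rot: [0.999, 0.05, -0.002, -0.016]
contact_force: [0.4, 11.7, 5.3]
gripper_width: 0.004
```

```bash
python3 -m jog '[{"offset":[0,-5,0],"delta_rot":[0,0,0],"hand":0.0},{"offset":[0,-25,0],"delta_rot":[0,0,0],"hand":0.0},{"offset":[0,-30,-35],"delta_rot":[0,0,0],"hand":0.0},{"offset":[0,-30,-75],"delta_rot":[0,0,0],"hand":0.0},{"offset":[0,-30,-110],"delta_rot":[0,0,0],"hand":0.0}]'
python3 -m jog '[{"offset":[-40,0,0],"delta_rot":[0,0,0],"hand":0.0},{"offset":[-80,-10,0],"delta_rot":[0,0,0],"hand":0.0},{"offset":[-120,-40,0],"delta_rot":[0,0,0],"hand":0.0},{"offset":[-150,-70,0],"delta_rot":[0,0,0],"hand":0.0},{"offset":[-180,-100,0],"delta_rot":[0,0,0],"hand":0.0}]'
python3 -m jog '[{"offset":[-20,-35,0],"delta_rot":[0,0,0],"hand":0.0},{"offset":[-40,-70,0],"delta_rot":[0,0,0],"hand":0.0},{"offset":[-60,-105,0],"delta_rot":[0,0,0],"hand":0.0},{"offset":[-60,-140,0],"delta_rot":[0,0,0],"hand":0.0},{"offset":[-60,-140,0],"delta_rot":[0,0,0],"hand":0.0}]'
python3 - <<'E'
from lib import *
d=arms();W=cloud(d);z=W[...,2]
for nm,lo,hi,h in [("posts",62,80,70),("low",10,35,20)]:
    m=((z>lo)&(z<hi)).astype(np.uint8);m[:,:90]=0;m[:,540:]=0;m[:90]=0;m[290:]=0
    for c in cv2.findContours(m,cv2.RETR_EXTERNAL,cv2.CHAIN_APPROX_NONE)[0]:
        if cv2.contourArea(c)>30:
            q=cv2.minAreaRect(onplane(d,c[:,0],h)[:,:2].astype(np.float32));print(nm,np.round(q[0],1),np.round(q[1],1),round(q[2],1))
I=d["image"][:,:,::-1]
a=cv2.resize(I[105:195,375:465],(400,400),interpolation=cv2.INTER_CUBIC);b=cv2.resize(I[105:195,300:390],(400,400),interpolation=cv2.INTER_CUBIC)
s=arms("scene")["image"][:,:,::-1];cv2.imwrite("pics/fin.png",np.hstack([b,a]));cv2.imwrite("pics/fs.png",cv2.resize(s[200:330,170:390],None,fx=3.6,fy=3.6,interpolation=cv2.INTER_CUBIC))
E
```

```text
t: 21.68
tcp_pos: [605.9, -191.8, 144.3]
tool_rot: [0.999, 0.051, -0.002, -0.015]
contact_force: [1.6, -0.0, 0.4]
gripper_width: 0.003
t: 22.1
tcp_pos: [422.6, -117.6, 147.5]
tool_rot: [0.999, 0.05, -0.002, -0.014]
contact_force: [0.5, -0.4, -0.4]
gripper_width: 0.003
t: 22.52
tcp_pos: [346.5, 19.5, 151.8]
tool_rot: [0.999, 0.053, -0.002, -0.014]
contact_force: [0.1, -0.6, 0.1]
gripper_width: 0.004
arm [ 617.  -291.9] [100.7 130.5] 6.0 n 1107.0
arm [717.6 -79.8] [101.7 164.1] 7.6 n 996.5
tcp [348.3  17.1 152. ] a 6.1 F [ 0.2 -0.9 -0.3] t 22.57
posts [ 622.5 -354.1] [55.6 58.3] 51.0
posts [643.8 372. ] [49.5 47.8] 65.4
posts [711.3 -31. ] [74.6 73.6] 0.8
low [ 350. -395.] [188.9  44.1] 1.6
low [353.5 390.7] [ 91.3 227.3] 77.7
low [452.6   3.2] [68.6 48.7] 45.7
arm [718.8 -82.4] [104.8 160.1] 6.6 n 1543.5
arm [ 616.9 -288.2] [106.9 124.7] 5.7 n 1554.5
tcp [349.4  15.6 152. ] a 6.0 F [ 0.5 -1.1  0.4] t 22.62
```

View pics/fin.png

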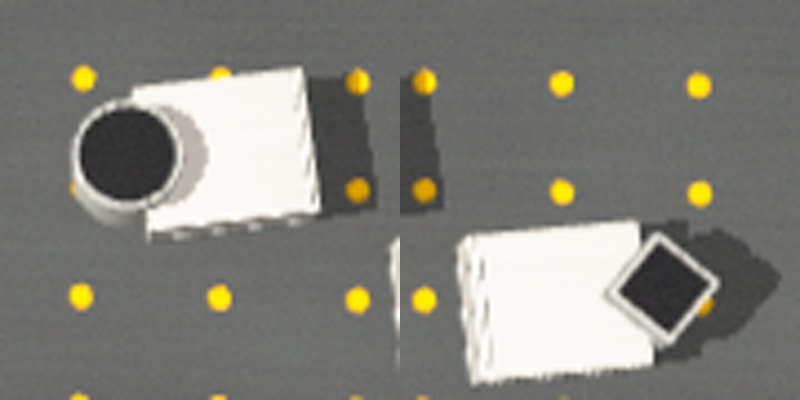

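View pics/fs.png

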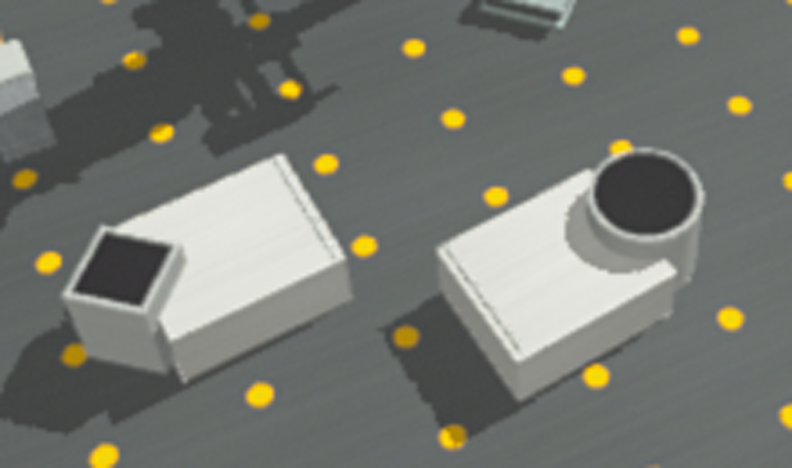

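Both crops show the cut ends tight on their posts: the coped arm on the big post at (128,155), the notch on the square post at (660,285), with equal contact on both faces. The grey crescent is the post's shadow. The hammer's rectangle angle changed slightly (80.5° to 77.7°), so I check whether it really moved.

```bash
python3 - <<'E'
from lib import *
from cell import get_image
d0=dict(np.load("top0.npz"));d1=get_image("top")
for i in range(2):
  d=[d0,d1][i];I=d["image"][205:310,160:225].astype(int)
  for nm,m in [("handle",(I[...,0]-I[...,2]>60)&(I[...,0]<235)),("bright",I.min(-1)>140)]:
    m=m.astype(np.uint8);n,l,s,c=cv2.connectedComponentsWithStats(m)
    print(nm,[(s[k,4],c[k].round(2)) for k in range(1,n) if s[k,4]>40])
print(np.abs(d0["image"][205:310,160:225].astype(int)-d1["image"][205:310,160:225]).mean(-1).max())
E
```

```text
handle [(np.int32(306), array([27.29, 62.47]))]
bright [(np.int32(233), array([37.2 , 18.24]))]
handle [(np.int32(306), array([27.33, 62.38]))]
bright [(np.int32(235), array([37.24, 18.28]))]
9.0
```

```bash
python3 -c "
from cell import r
print(r.job_done())"
```

```text
the job is handed in; nothing more can be done
None
```

I slid both arms along the bench to their posts by pushing on their back ends, and handed the job in at about 23 s of robot time.

- **Coped arm:** it ended at a heading of about 97° on the big round post, and the push stopped dead at about 9 N. Its mouth point measured about 0.7 mm from the post axis.
- **Notched arm:** I pushed the last few millimetres with closed fingers so it could align itself on the square post's corner. It ended at a heading of about -84°, and the push stopped at about 11 N. The back edge lay about 1 mm from where it should be when seated, and the notch looked flat on both faces.

Those offsets are within the roughly 2 mm camera calibration, so contact rests mainly on the pushes stopping.

**Bystanders:** the magnet and brush measured unmoved. The depth-based rectangle for the hammer disagreed (80.5° before, 77.7° after). A direct pixel comparison put its head and handle within 0.1 px of where they started, so I take that as noise.

At hand-in the robot was clear of everything, and the highest force in my readings was about 13 N.

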